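# Load the last tube, then slope the tube rack by its angle gauge and hold it

## Task

Take the orange-capped tube out of the block heater and lower it gently to the bottom of the empty well of the white tube rack, and let it go. Then take the rack by its steel bail handle and rock it over on its rubber heel, the heel staying down on the ribbed mat, until the swinging pointer of the rack's angle gauge settles on the red mark. Finish while still holding it there with the three tubes in their wells and nothing propping the rack, so that I can slide the prop block under, and leave everything else on the bench where it is.

Things in the scene. Friction and masses are not known exactly. Their poses are not given: they have to be found in the camera images.
- tube_orange: loose round-bottomed sample tube with an orange screw cap, 45 g, 110 mm long over all; tube 28 mm in diameter with a hemispherical bottom, cap 33 mm in diameter, from 84 to 110 mm above the bottom. Origin: lowest point of the bottom; z runs up the tube to the cap. It stands loosely in a well of the heater
- tube_orange_cap (a point): centre of the orange cap, 97 mm above the tube's bottom and 13 mm below its top: the place to grip
- heater: fixed block heater, steel box 150 (x) by 180 (y) by 90 mm high; a white block 100 by 150 mm in it, its top 100 mm above the bench, with six wells 30 mm wide and 45 mm deep at x = +-26, y = -50, 0, 50 mm: tubes stand in it with bottoms 55 mm and tops 165 mm above the bench. Origin: centre of the underside
- tube_blue: tube like the orange one with a blue cap, standing in the other occupied corner well of the heater (diagonally across: 52 mm away in the heater's x and 100 mm in its y; which of the two corners varies); stays where it is
- mat: fixed dark green-blue ribbed rubber mat under the rack, 170 (x) by 250 (y) mm, its ribs 6 mm high, 15 mm apart, along its x. Origin: centre of the underside
- rack: loose white three-tier rack, 0.4 kg, 80 (x) by 180 (y) by 71 mm high, on two round rubber runners at its ends, starts up to a few degrees off level on the ribs. Origin: centre of its underside, z up. Wells along its y at y = -50, 0, 50 mm, 34 mm wide; the one at +50 is empty. Dial gauge, 100 mm across, on its +x face. Handle at +y: raising it turns the rack about its +x. Let go, it falls back
- rack_well (a point): centre of the floor of the empty well, 15 mm above the rack's underside; the well's mouth is 56 mm above this point. Axes as the rack's. Gripping along the rack's x keeps the fingers clear of the tube in the next well, 50 mm away
- rack_grip (a point): middle of the handle's straight top bar, a round steel bar 10 mm thick along the rack's x, at y = 135, z = 100 mm in the rack frame; 54 mm of it is free between its side legs, 45 mm out from the rack's end. Pinch it from above, fingers closing along the rack's y; it turns between the pads as the rack is rocked
- rack_heel (a point): centre line of the rubber heel runner (radius 6 mm) at the rack's -y end, at y = -84 mm, z = 6 mm in the rack frame: the line on which the rack is rocked; 9 to 12 mm above the bench as it stands on the ribs
- rack_well_mid (a point): centre of the floor of the middle well
- rack_well_end (a point): centre of the floor of the well next to the heel
- tube_white_mid: tube like the orange one with a white cap, standing in the middle well of the rack; rides along. Origin: lowest point of its bottom
- tube_white_end: tube like the orange one with a white cap, standing in the rack's well next to the heel; rides along. Origin: lowest point of its bottom
- pointer (a joint): angle of the gauge's black gravity pointer on the dial = slope of the rack, rad: near 0 with the rack level, growing as the handle end rises. Lightly damped: after a move it swings and settles in about 1 s. Dial axis at y = -28, z = 64 mm in the rack frame, face to +x, out to x = 62 mm, top of the dial 114 mm above the underside
- bezel (a joint): where the red mark stands on the gauge, rad, i.e. the slope of the rack at which the pointer stands in the middle of the mark; set beforehand between 0.28 and 0.50, stiff, stays as set
- pointer_tip (a point): tip of the pointer's needle (43 mm from the dial axis); its z axis runs along the needle, up
- gauge_mark (a point): middle of the red mark on the dial's turning rim (44 mm from the dial axis), a red bar 7 mm (8 degrees) wide that stands 8 mm proud of the rim; its z axis points outward from the dial axis
- prop: loose clear-blue stepped prop block, 50 by 90 by 60 mm high, bystander
- tip_box: loose yellow pipette-tip box, 88 by 125 by 75 mm, bystander
- slide_box: loose blue and white slide carton, 80 by 105 by 42 mm, bystander
- scissors: loose scissors with blue handles lying flat, 160 mm long, bystander
- wash_bottle: loose white bottle with red cap, 68 mm in diameter, 125 mm tall and a spout above, bystander

How it is judged:
On the way:
1. the orange-capped tube stands at the bottom of the rack's empty well, let go, the rack still standing flat (distance between tube_orange and rack_well below 0.012 m and contact force between the fingers and tube_orange below 0.1 N and angle between rack's own z axis and vertical below 0.12 rad and linear speed of tube_orange below 0.05 m/s), for 0.2 s.
At the end, for the whole second after the job is handed in: Fingers hold the still, sloped rack (over 0.5 N), handle above 120 mm, heel line under 19 mm high, nothing propping it; pointer at rest within 0.07 rad (4 degrees) of the mark's middle and slower than 0.3 rad/s; all three tubes within 12 mm of their well floors' centres (angle between the z axis of pointer_tip and the z axis of gauge_mark, either way round below 0.07 rad and velocity of joint pointer between -0.3 and 0.3 rad/s and value of joint pointer above 0.15 rad and angle between rack's own z axis and vertical above 0.15 rad and height (world z) of rack_grip above 0.12 m and height (world z) of rack_heel below 0.019 m and contact force between the fingers and rack above 0.5 N and contact force between rack and prop below 0.1 N and contact force between rack and heater below 0.1 N and contact force between rack and tip_box below 0.1 N and contact force between rack and slide_box below 0.1 N and linear speed of rack below 0.03 m/s and distance between tube_orange and rack_well below 0.012 m and distance between tube_white_mid and rack_well_mid below 0.012 m and distance between tube_white_end and rack_well_end below 0.012 m); the arm keeps its last pose, push and grip.
It fails at once if the orange-capped tube is pressed hard against the rack (more than 15 N) (contact force between tube_orange and rack above 15 N).
It fails at once if the orange-capped tube is dropped (falls free of the fingers faster than 0.5 m/s, a drop of about 13 mm) (linear speed of tube_orange above 0.5 m/s and contact force between the fingers and tube_orange below 0.1 N).
It fails at once if the blue-capped tube is moved (more than 20 mm) (distance of tube_blue from where it was at the start of the episode above 0.02 m).
It fails at once if the prop block, tip box, slide carton, scissors or wash bottle is moved (more than 20 mm) (distance of any of prop, tip_box, slide_box, scissors, wash_bottle from where it was at the start of the episode above 0.02 m).
It also fails if it takes over 61 s, if anything falls off the work surface, if the arm or the gripper's body presses on something with over 40 N, if the wrist force passes 120 N, or if a joint passes its speed limit or range.

## Robot

A 6-joint arm with a two-finger parallel gripper is mounted at the origin on the work surface. World frame = base frame: x ahead of the robot, y to its left, z up, the work surface at z = 0. Lengths are in m, angles in rad, forces in N, time in s.
With the tool pointing down it reaches from about 0.35 to 0.775 m from the base axis. Payload 5.5 kg.
Tool frame: the origin (TCP) lies between the finger pads; the fingertips stand 22 mm ahead of it and the grasp point (between the pads) lies 3 mm ahead of it; z points along the fingers, y is the line along which they close (so a half turn about z gives the same grasp; the last joint's range is limited). The gripper opens to 85 mm and grips with 20 to 120 N. Pads are 22 mm wide; open, the fingers measure 114 mm over their backs; the gripper's body (76 mm by 85 mm) begins 54 mm behind the grasp point. The pads swing forward as they close: fully open they stand 13 mm farther back than shut.
Start: joints at [1.033, 0.313, 0.046, 1.304, 0, 1.431], TCP at [0.223, 0.53, 0.253] pointing down, gripper open.
Joint ranges: [-2.76, 2.76], [-0.86, 1.69], [-1.03, 1.26], [-2.2, 2.34], [-1.47, 1.5], [-3.14, 3.14]. Speed limits (rad/s): [2.57, 2.57, 3.14, 3.14, 3.14, 3.14].

## Interface

Orientations are given as a unit quaternion [w, x, y, z].
In Python, from workcell import env, vision gives the robot as it stands (env), with the cameras (vision).
- The arm moves only by the tool hand_motion, called after "Call:" by a JSON object that holds its "method" and its "body". Schema: {"type":"object","properties":{"steps":{"type":"array","items":{"type":"array","prefixItems":[{"type":"array","items":{"type":"number"},"minItems":3,"maxItems":3},{"type":"array","items":{"type":"number"},"minItems":3,"maxItems":3}],"minItems":2,"maxItems":2},"minItems":1,"maxItems":8},"jaw":{"type":"number"},"force":{"type":"number"},"only":{"type":"string"},"quiet":{"type":"boolean"},"lines":{"type":"string"}},"required":["steps"],"additionalProperties":false}. steps is a list of rows, 1 to 8 of them, each written [[dx, dy, dz], [rx, ry, rz]]: dx, dy, dz in m, then a rotation vector rx, ry, rz in rad; each row is the pose to reach, as a shift and turn from the pose commanded when the call began, along the tool's axes at that moment; what a row does not reach only later rows make up. A row lasts 1/8 s, in which the tool goes at most 0.0625 m and 0.188 rad, less where a joint would pass 70% of its speed; a pose out of reach is approached as far as the arm can. jaw is the finger opening in m, set as the call begins (left out keeps the last). The fingers move at their own pace and stop on an object; force is the grip in N (left out, the last holds). Time passes only in rows, so rows that do not move let the fingers close. The tool returns the time, the measured TCP pose, the force, the opening and the grip force at its end. only (a regular expression) keeps the lines of the reply that match it, lines (a string "A,B") keeps lines A to B, and quiet returns only ok. Input that does not fit is refused with a message, and nothing moves.
- env.get_state(): the state, without advancing time (a new reading comes with each control period).
- vision.read_camera(name): name is "scene" or "top"; returns a dict with "image" (420x560x3 uint8, red, green, blue), "K" (3x3 intrinsics, pixels), "R" (3x3) and "t" (3): a world point X has camera coordinates R X + t. Camera axes: x right, y down, z forward; pixel columns grow to the right and rows downward; lengths in m; the calibration is good to about 2 mm. A picture is of the moment at which its call begins. There is no depth.
- env.hand_in(): hands the job in; it is judged then, once.
The state is a dict: "clock": time; "joint_pos": joint angles; "qvel": joint speeds; "tau": joint torques, N m; "tcp_pos": TCP position; "orientation": TCP orientation; "wrist_force": force on the tool from outside, world axes, zero at the start; "ft_torque": the same for the moment, N m; "finger_gap": finger opening in m; "grip_force": force on a finger pad.
Only numpy, scipy, OpenCV 4.12 (cv2) and the standard library are available. Lean on these libraries where they do the work, as an engineer would, in place of code of your own. Each camera call takes 0.05 s, during which the arm holds its last target. There are 200 camera calls.

## Working session

There is one attempt and no reset: what is moved stays moved. The work goes in short steps, Python scripts to look and compute and a tool call to move; the robot and the scene stay as the last step left them, time stands still between calls to the robot, and variables do not carry over. Pictures are saved under pics/ and viewed, at most 10 in all, crops included, and the job is handed in when it is done.

```bash
ls; mkdir -p pics; python3 - <<'E'
from workcell import env, vision
import cv2,numpy as np
s=env.get_state();print({k:np.round(v,3).tolist() if not isinstance(v,str) else v for k,v in s.items()})
for n in("scene","top"):
    c=vision.read_camera(n);cv2.imwrite(f"pics/{n}0.png",c["image"][:,:,::-1]);print(n,c["K"].tolist(),c["R"].round(4).tolist(),c["t"].tolist())
E
```

```text
pics
workcell.py
{'clock': 0.0, 'joint_pos': [1.033, 0.314, 0.045, 1.304, -0.0, 1.431], 'qvel': [0.001, 0.001, 0.001, 0.001, -0.002, 0.001], 'tau': [-0.002, -48.063, 29.854, 0.019, -0.0, -0.0], 'tcp_pos': [0.223, 0.53, 0.252], 'orientation': [-0.0, 0.198, 0.98, -0.001], 'wrist_force': [0.621, -0.232, -0.331], 'ft_torque': [0.035, -0.001, 0.003], 'grip_force': 0.0, 'finger_gap': 0.085}
scene [[390.6573082111426, 0.0, 278.1150184339661], [0.0, 390.6573082111426, 209.96992460331253], [0.0, 0.0, 1.0]] [[-0.0091, 0.9998, -0.0187], [0.6662, -0.0079, -0.7457], [-0.7457, -0.0192, -0.666]] [-0.12128575885260603, -0.26819506365978485, 1.452560083138504]
top [[491.66756351675065, 0.0, 276.68022535887656], [0.0, 491.66756351675065, 209.2591851422988], [0.0, 0.0, 1.0]] [[-0.0452, -0.999, 0.0069], [-0.9769, 0.0427, -0.2092], [0.2087, -0.0161, -0.9779]] [0.15381842432871376, 0.5180567899900137, 1.4037406131602461]
```

View pics/scene0.png

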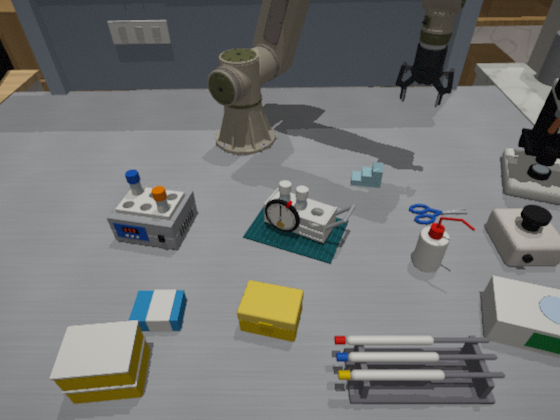

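View pics/top0.png

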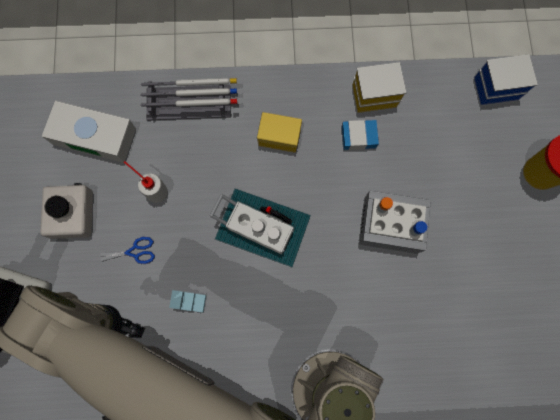

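The scene view shows the orange cap at (159,195), the blue cap at (133,177), and the rack with its gauge at (282,216). In the top view, orange is at (386,204), blue at (421,228), the white caps at (258,227) and (273,234), the empty well at (245,219) and the handle bar near (217,209).

```bash
cat > h.py <<'E'
import cv2,numpy as np
from workcell import env, vision
def ray(c,uv):
    d=c["R"].T@np.linalg.solve(c["K"],[uv[0],uv[1],1.]);return -c["R"].T@c["t"],d
def atz(c,uv,z):
    o,d=ray(c,uv);return o+d*(z-o[2])/d[2]
def proj(c,X):
    p=c["K"]@(c["R"]@np.asarray(X,float)+c["t"]);return p[:2]/p[2]
def blob(c,lo,hi,box):
    x0,y0,x1,y1=box
    m=cv2.inRange(cv2.cvtColor(c["image"][y0:y1,x0:x1],cv2.COLOR_RGB2HSV),lo,hi)
    n,_,st,ce=cv2.connectedComponentsWithStats(m);i=1+np.argmax(st[1:,4]);return ce[i]+[x0,y0],st[i]+[x0,y0,0,0,0]
def tri(pairs):
    A=[];b=[]
    for c,uv in pairs:
        o,d=ray(c,uv);d/=np.linalg.norm(d);P=np.eye(3)-np.outer(d,d);A.append(P);b.append(P@o)
    return np.linalg.lstsq(np.vstack(A),np.hstack(b),rcond=None)[0]
def tooldelta(X):
    "world displacement to X -> tool axes"
    from scipy.spatial.transform import Rotation as Rn
    s=env.get_state();R=Rn.from_quat(np.roll(s["orientation"],-1))
    return R.inv().apply(np.asarray(X)-s["tcp_pos"]).round(4),R
E
python3 - <<'E'
from h import *
S=vision.read_camera("scene");T=vision.read_camera("top")
for nm,lo,hi,bs,bt in(("orange",(5,150,120),(20,255,255),(140,170,180,215),(370,190,400,215)),("blue",(100,150,80),(125,255,255),(120,165,145,188),(410,215,432,240))):
    a,sa=blob(S,lo,hi,bs);b,sb=blob(T,lo,hi,bt);print(nm,a,sa,b,sb,tri([(S,a),(T,b)]).round(4))
k=5
a=cv2.resize(S["image"][170:255,240:360],None,fx=5,fy=5,interpolation=2)
b=cv2.resize(T["image"][185:270,205:315],None,fx=5,fy=5,interpolation=2)
cv2.imwrite("pics/rs.png",a[:,:,::-1]);cv2.imwrite("pics/rt.png",b[:,:,::-1])
E
```

```text
orange [157.63333333 190.07777778] [152 186  13  10  90] [386.46078431 202.53921569] [381 197  12  12 102] [ 0.5072 -0.1705  0.1615]
blue [131.91836735 176.3877551 ] [126 170  13  14 147] [420.71287129 226.8019802 ] [415 222  12  11 101] [ 0.4366 -0.2592  0.1522]
```

View pics/rs.png

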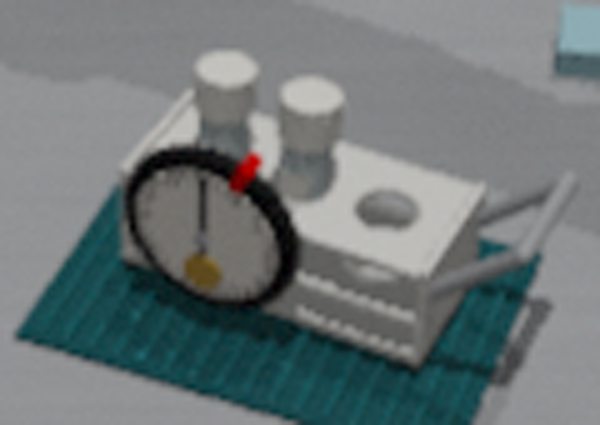

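View pics/rt.png

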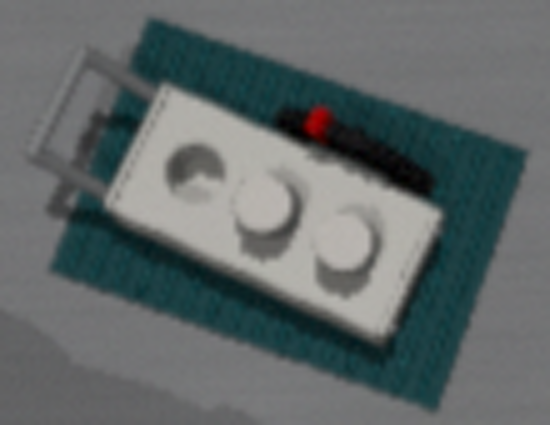

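The crops show the rack's +y (handle) to the right in the scene view. The red mark is at (246,173) in the crop, clockwise of the pointer, the empty well at (388,210), and the handle corners at (570,178) and (522,255). Next I fit a rack pose to these points.

```bash
cat > fit.py <<'E'
from h import *
from scipy.optimize import least_squares
from scipy.spatial.transform import Rotation as Rn
S=vision.read_camera("scene");T=vision.read_camera("top")
P=[(T,(165,85),(40,90,71)),(T,(442,213),(40,-90,71)),(T,(108,205),(-40,90,71)),(T,(385,337),(-40,-90,71)),
(T,(88,52),(32,135,100)),(T,(33,155),(-32,135,100)),(T,(265,203),(0,0,125)),(T,(347,240),(0,-50,125)),(T,(195,172),(0,50,71)),
(S,(188,93),(-40,-90,71)),(S,(487,185),(-40,90,71)),(S,(425,275),(40,90,71)),(S,(570,178),(-32,135,100)),(S,(524,255),(32,135,100)),
(S,(226,68),(0,-50,125)),(S,(311,93),(0,0,125)),(S,(388,210),(0,50,71)),
(S,(246,173),None),(T,(319,122),None)]
O={"s":(240,170),"t":(205,185)}
def f(p):
    r=[]
    R=Rn.from_euler("zx",[p[3],p[4]])
    for c,uv,X in P:
        if X is None: X=(58,-28+46*np.sin(p[5]),64+46*np.cos(p[5]))
        o=O["s" if c is S else "t"]
        uv=(np.array(uv)+.5)/5-.5+o
        r.append(proj(c,R.apply(np.array(X)/1e3)+p[:3])-uv)
    return np.ravel(r)
q=least_squares(f,[.5,.1,.005,-.4,0,.4],loss="soft_l1")
print(q.x.round(4));print(f(q.x).reshape(-1,2).round(1).tolist())
R=Rn.from_euler("zx",q.x[3:5])
for n,X in(("well",(0,50,15)),("wellmouth",(0,50,71)),("grip",(0,135,100)),("heel",(0,-84,6))):print(n,(R.apply(np.array(X)/1e3)+q.x[:3]).round(4))
print("handle dir x",R.apply([1,0,0]).round(3))
a,sa=blob(S,(3,120,60),(22,255,255),(140,170,180,215));b,sb=blob(T,(3,120,60),(22,255,255),(370,190,400,215))
print(a,sa,b,sb,tri([(S,a),(T,b)]).round(4),atz(T,b,.156).round(4),atz(S,a,.153).round(4))
# heater block fit top edges
E
python3 fit.py
```

```text
[ 0.4693  0.1828  0.007  -0.4902 -0.0343  0.4873]
[[-0.5, 0.3], [-0.2, 0.5], [-1.3, 0.6], [-0.7, 0.7], [-1.4, 0.6], [-0.4, -0.3], [-0.1, -1.6], [-0.3, -1.4], [-0.3, 0.7], [0.3, -2.3], [-0.3, 0.1], [0.1, 0.2], [-0.5, 0.5], [-0.4, 0.1], [-0.9, -0.5], [-0.9, 0.4], [-0.4, -1.1], [-0.7, 2.3], [0.6, -1.3]]
well [0.4928 0.2274 0.0205]
wellmouth [0.4928 0.2293 0.0764]
grip [0.5329 0.3052 0.1028]
heel [0.4298 0.1089 0.0155]
handle dir x [ 0.882 -0.471  0.016]
[158.64640884 193.22099448] [152 186  15  16 181] [385.83333333 203.18181818] [380 197  13  13 132] [ 0.5074 -0.1705  0.1517] [ 0.5066 -0.17    0.156 ] [ 0.5091 -0.1692  0.153 ]
```

```bash
cat > d.py <<'E'
import sys
from h import *
X=np.array([float(v) for v in sys.argv[1:4]]);d,R=tooldelta(X)
s=env.get_state();y=R.apply([0,1,0]);az=np.arctan2(y[1],y[0])
print("tool delta",d,"az",az.round(3),"tcp",np.round(s["tcp_pos"],4),"tilt",R.apply([0,0,1]).round(4),"t",s["clock"],"q",np.round(s["joint_pos"],3))
if len(sys.argv)>4:print("turn about tool z",round(-((float(sys.argv[4])-az+np.pi)%(2*np.pi)-np.pi),3))
E
python3 d.py .5072 -.1702 .253 -.49
python3 - <<'E'
from h import *
S=vision.read_camera("scene");T=vision.read_camera("top")
g=lambda u,o:(np.array(u)+.5)/5-.5+np.array(o)
for n,a,b in(("mouth",(388,210),(195,172)),("mid",(311,93),(265,203)),("end",(226,68),(347,240)),("h+",(524,255),(88,52)),("h-",(570,178),(33,155))):
    print(n,tri([(S,g(a,(240,170))),(T,g(b,(205,185)))]).round(4))
E
```

```text
tool delta [-5.335e-01 -5.353e-01  3.000e-04] az 1.173 tcp [0.2227 0.53   0.253 ] tilt [-3.e-04 -5.e-04 -1.e+00] t 0.3 q [1.033 0.314 0.046 1.304 0.    1.431]
turn about tool z 1.663
mouth [0.4953 0.2293 0.0747]
mid [0.4652 0.1883 0.1299]
end [0.4424 0.1439 0.1291]
h+ [0.5626 0.2885 0.1049]
h- [0.5038 0.3202 0.1034]
```

Call:
{"method": "hand_motion", "body": {"steps": [[[-0.044, -0.044, 0], [0, 0, 0.15]], [[-0.088, -0.088, 0], [0, 0, 0.3]], [[-0.132, -0.132, 0], [0, 0, 0.45]], [[-0.176, -0.176, 0], [0, 0, 0.6]], [[-0.22, -0.22, 0], [0, 0, 0.75]], [[-0.264, -0.264, 0], [0, 0, 0.9]], [[-0.308, -0.308, 0], [0, 0, 1.05]], [[-0.352, -0.352, 0], [0, 0, 1.2]]], "jaw": 0.085}}

```text
clock: 1.4
tcp_pos: [0.4115, 0.0673, 0.2537]
orientation: [0.0, 0.718, 0.696, 0.001]
wrist_force: [1.0, 0.6, -0.7]
finger_gap: 0.0852
grip_force: 0.0
```

```bash
python3 d.py .5072 -.1702 .253 -.49
```

```text
tool delta [-0.2343  0.1033  0.0008] az -0.032 tcp [0.4115 0.0673 0.2537] tilt [ 1.5e-03  2.0e-04 -1.0e+00] t 1.4 q [-0.031  0.006 -0.322  1.241  0.     1.572]
turn about tool z 0.458
```

Call:
{"method": "hand_motion", "body": {"steps": [[[-0.058, 0.026, 0], [0, 0, 0.15]], [[-0.116, 0.052, 0], [0, 0, 0.3]], [[-0.174, 0.078, 0], [0, 0, 0.458]], [[-0.234, 0.103, 0], [0, 0, 0.458]], [[-0.234, 0.103, 0], [0, 0, 0.458]], [[-0.234, 0.103, 0], [0, 0, 0.458]]], "jaw": 0.085}}

```text
clock: 2.15
tcp_pos: [0.5072, -0.1675, 0.2529]
orientation: [-0.001, 0.856, 0.516, -0.0]
wrist_force: [-1.2, 0.3, -0.3]
finger_gap: 0.0851
grip_force: 0.0
```

```bash
python3 d.py .5072 -.1702 .155 -.49; python3 - <<'E'
from h import *
S=vision.read_camera("scene");T=vision.read_camera("top")
a=cv2.resize(S["image"][120:240,110:230],(400,400),interpolation=2);b=cv2.resize(T["image"][155:275,330:450],(400,400),interpolation=2)
cv2.imwrite("pics/pick.png",np.hstack([a,b])[:,:,::-1])
E
```

```text
tool delta [-0.0024  0.0014  0.0979] az -0.486 tcp [ 0.5072 -0.1675  0.2529] tilt [-0.001  0.001 -1.   ] t 2.15 q [-0.47   0.235 -0.06   1.277  0.     1.587]
turn about tool z 0.004
```

View pics/pick.png

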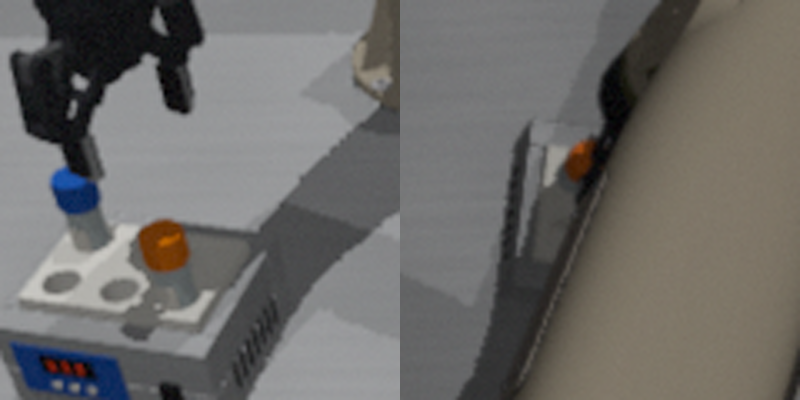

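The gripper is above the orange cap: orange is at crop (163,245), with the fingertips at (80,165) and (180,105). I check that this agrees with the kinematics before descending.

```bash
python3 - <<'E'
from h import *
S=vision.read_camera("scene")
for X in ((.507,-.1675,.24),(.507,-.1702,.152)):
    print((proj(S,X)-[110,120])/.3)
E
```

```text
[137.84991068 146.57246081]
[161.82172099 243.31901581]
```

Call:
{"method": "hand_motion", "body": {"steps": [[[-0.001, 0.001, 0.03], [0, 0, 0]], [[-0.001, 0.001, 0.065], [0, 0, 0]], [[-0.001, 0.001, 0.09], [0, 0, 0]], [[-0.001, 0.001, 0.098], [0, 0, 0]], [[-0.001, 0.001, 0.098], [0, 0, 0]]], "jaw": 0.085}}

```text
clock: 2.92
tcp_pos: [0.5079, -0.1679, 0.1557]
orientation: [-0.0, 0.856, 0.517, 0.0]
wrist_force: [0.0, 0.2, 0.5]
finger_gap: 0.0854
grip_force: 0.0
```

```bash
python3 d.py .5072 -.1702 .155 -.49
```

```text
tool delta [-0.0024  0.0005  0.0007] az -0.484 tcp [ 0.5079 -0.1679  0.1557] tilt [-1.e-04  2.e-04 -1.e+00] t 2.925 q [-0.469  0.286 -0.237  1.048  0.     1.585]
turn about tool z 0.006
```

Call:
{"method": "hand_motion", "body": {"steps": [[[0, 0, 0], [0, 0, 0]], [[0, 0, 0], [0, 0, 0]], [[0, 0, 0], [0, 0, 0]], [[0, 0, 0], [0, 0, 0]], [[0, 0, 0], [0, 0, 0]]], "jaw": 0.02, "force": 25}}

```text
clock: 3.55
tcp_pos: [0.5083, -0.169, 0.1559]
orientation: [0.0, 0.856, 0.517, 0.0]
wrist_force: [-0.2, -0.2, 3.8]
finger_gap: 0.0325
grip_force: 26.5
```

```bash
python3 d.py .5072 -.1702 .155 -.49
```

```text
tool delta [-0.0016 -0.0005  0.0009] az -0.485 tcp [ 0.5083 -0.169   0.1559] tilt [ 1.e-03 -4.e-04 -1.e+00] t 3.55 q [-0.471  0.287 -0.236  1.048  0.     1.585]
turn about tool z 0.005
```

Call:
{"method": "hand_motion", "body": {"steps": [[[0, 0, -0.03], [0, 0, 0]], [[0, 0, -0.07], [0, 0, 0]], [[0, 0, -0.1], [0, 0, 0]], [[0, 0, -0.105], [0, 0, 0]], [[0, 0, -0.105], [0, 0, 0]]], "jaw": 0.02, "force": 25}}

```text
clock: 4.18
tcp_pos: [0.5078, -0.1687, 0.2595]
orientation: [-0.0, 0.856, 0.517, -0.0]
wrist_force: [-1.3, 0.9, -0.9]
finger_gap: 0.0322
grip_force: 26.4
```

```bash
python3 d.py .495 .2293 .26 -.492
```

```text
tool delta [ 0.3461 -0.1969 -0.0004] az -0.485 tcp [ 0.5078 -0.1687  0.2595] tilt [-7.e-04  5.e-04 -1.e+00] t 4.175 q [-0.471  0.234 -0.045  1.292  0.     1.585]
turn about tool z 0.007
```

Call:
{"method": "hand_motion", "body": {"steps": [[[0.025, -0.014, 0], [0, 0, 0]], [[0.07, -0.04, 0], [0, 0, 0]], [[0.12, -0.068, 0], [0, 0, 0]], [[0.17, -0.097, 0], [0, 0, 0]], [[0.22, -0.125, 0], [0, 0, 0]], [[0.27, -0.154, 0], [0, 0, 0]], [[0.32, -0.182, 0], [0, 0, 0]], [[0.346, -0.197, 0], [0, 0, 0]]], "jaw": 0.02, "force": 25}}

```text
clock: 5.18
tcp_pos: [0.4936, 0.2316, 0.258]
orientation: [-0.001, 0.856, 0.518, -0.002]
wrist_force: [0.6, -0.1, -1.1]
finger_gap: 0.0323
grip_force: 26.4
```

Call:
{"method": "hand_motion", "body": {"steps": [[[0, 0, 0.02], [0, 0, 0.007]], [[0, 0, 0.04], [0, 0, 0.007]], [[0, 0, 0.045], [0, 0, 0.007]], [[0, 0, 0.045], [0, 0, 0.007]], [[0, 0, 0.045], [0, 0, 0.007]]]}}

```text
clock: 5.8
tcp_pos: [0.4954, 0.2291, 0.2158]
orientation: [0.0, 0.858, 0.513, 0.0]
wrist_force: [-0.9, -0.3, -0.6]
finger_gap: 0.0317
grip_force: 26.4
```

```bash
python3 d.py .495 .2293 .26 -.492
python3 - <<'E'
from h import *
S=vision.read_camera("scene");T=vision.read_camera("top")
a=cv2.resize(S["image"][140:240,250:350],(400,400),interpolation=2);b=cv2.resize(T["image"][180:280,200:300],(400,400),interpolation=2)
cv2.imwrite("pics/place.png",np.hstack([a,b])[:,:,::-1])
p=env.get_state()["tcp_pos"];
for z in(.110,.027+.097-.0):print(z)
for X in(p+[0,0,-.003],p+[0,0,-.003-.097]):print((proj(S,X)-[250,140])*4,(proj(T,X)-[200,180])*4)
for c,o in((S,(140,250)),):
    print(blob(c,(3,120,60),(22,255,255),(270,130,350,230)))
E
```

```text
tool delta [ 0.0001 -0.0004 -0.0442] az -0.492 tcp [0.4954 0.2291 0.2158] tilt [ 7.e-04  3.e-04 -1.e+00] t 5.8 q [ 0.286  0.27  -0.106  1.194  0.     2.349]
turn about tool z -0.0
0.11
0.124
[278.13579363 115.15585804] [160.9505204  115.80226782]
[270.27180463 238.66140653] [169.95719423 144.59566072]
(array([323.18421053, 169.07894737]), array([321, 162,   6,  16,  76]))
```

View pics/place.png

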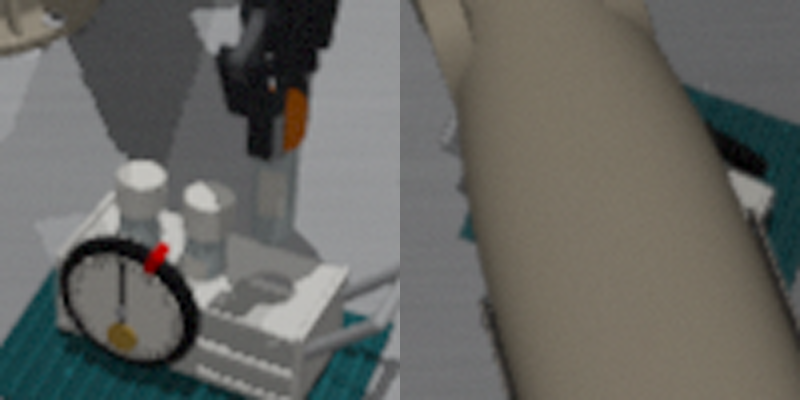

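The tube hangs between the fingers: its bottom is near crop (275,242), and the well mouth should be at crop (269,286). I measure the tube's edges for a finer alignment.

```bash
python3 - <<'E'
from h import *
S=vision.read_camera("scene");g=S["image"].astype(int)
p=env.get_state()["tcp_pos"]
for r in range(180,206,2):print(r,g[r,308:332].mean(1).astype(int).tolist())
for dz in(-.06,-.075,-.09,-.1):print(dz,proj(S,p+[0,0,dz]).round(1), (390.66*.014/(S["R"][2]@(p+[0,0,dz])+S["t"][2])).round(2))
print(proj(S,(.4953,.2293,.0747)))
E
```

```text
180 [92, 95, 94, 93, 91, 87, 81, 77, 71, 72, 81, 86, 88, 90, 91, 90, 112, 144, 153, 153, 151, 152, 153, 152]
182 [96, 95, 97, 98, 95, 89, 86, 92, 96, 95, 94, 92, 91, 92, 90, 88, 120, 150, 150, 150, 150, 150, 150, 151]
184 [93, 95, 93, 92, 91, 89, 93, 99, 103, 106, 104, 103, 101, 98, 92, 93, 120, 150, 149, 150, 149, 149, 148, 149]
186 [95, 94, 94, 94, 90, 89, 92, 104, 104, 103, 104, 104, 108, 103, 89, 97, 126, 148, 150, 148, 148, 149, 149, 149]
188 [109, 93, 96, 95, 91, 89, 93, 101, 103, 103, 103, 103, 106, 103, 90, 100, 131, 151, 151, 149, 150, 150, 150, 149]
190 [112, 98, 94, 94, 89, 87, 96, 103, 103, 102, 103, 109, 114, 101, 91, 105, 132, 150, 149, 149, 149, 147, 147, 148]
192 [99, 92, 93, 93, 90, 88, 93, 103, 102, 102, 102, 109, 111, 101, 97, 112, 142, 150, 149, 150, 148, 146, 149, 148]
194 [99, 94, 94, 93, 90, 86, 88, 92, 91, 94, 96, 101, 105, 101, 97, 115, 142, 149, 149, 149, 150, 148, 149, 149]
196 [97, 94, 95, 98, 93, 86, 88, 91, 91, 92, 95, 103, 103, 101, 97, 123, 150, 148, 148, 148, 148, 148, 149, 149]
198 [111, 105, 99, 95, 95, 90, 89, 91, 92, 94, 98, 102, 103, 99, 95, 93, 107, 126, 136, 150, 149, 149, 149, 149]
200 [123, 124, 123, 123, 119, 115, 108, 94, 91, 91, 96, 95, 92, 91, 90, 94, 93, 93, 107, 138, 150, 149, 150, 150]
202 [124, 122, 124, 124, 124, 123, 122, 122, 122, 118, 116, 114, 113, 106, 100, 97, 92, 92, 94, 94, 109, 137, 150, 151]
204 [123, 124, 123, 125, 121, 121, 123, 121, 125, 123, 124, 124, 122, 124, 125, 123, 118, 114, 111, 108, 102, 110, 137, 150]
-0.06 [318.3 187.4] 5.61
-0.075 [318.  192.1] 5.55
-0.09 [317.8 196.7] 5.5
-0.1 [317.6 199.7] 5.46
[316.86620698 211.59219137]
```

The tube is aligned with the well to within about 1 mm (axis at column 318.0 against 318.3 predicted). I lower it, watching the force.

Call:
{"method": "hand_motion", "body": {"steps": [[[0, 0, 0.02], [0, 0, 0]], [[0, 0, 0.035], [0, 0, 0]], [[0, 0, 0.042], [0, 0, 0]], [[0, 0, 0.05], [0, 0, 0]], [[0, 0, 0.055], [0, 0, 0]]]}}

```text
clock: 6.58
tcp_pos: [0.495, 0.2292, 0.16]
orientation: [-0.0, 0.858, 0.514, 0.0]
wrist_force: [0.4, -0.0, 0.0]
finger_gap: 0.0322
grip_force: 26.4
```

Call:
{"method": "hand_motion", "body": {"steps": [[[0, 0, 0.005], [0, 0, 0]], [[0, 0, 0.012], [0, 0, 0]], [[0, 0, 0.02], [0, 0, 0]], [[0, 0, 0.027], [0, 0, 0]], [[0, 0, 0.032], [0, 0, 0]], [[0, 0, 0.032], [0, 0, 0]]]}}

```text
clock: 7.32
tcp_pos: [0.4947, 0.2291, 0.1278]
orientation: [-0.0, 0.858, 0.514, -0.0]
wrist_force: [-0.5, -0.6, -0.9]
finger_gap: 0.0322
grip_force: 26.4
```

Free so far; the bottom is at about 27 mm. I continue in 1 mm rows.

Call:
{"method": "hand_motion", "body": {"steps": [[[0, 0, 0.001], [0, 0, 0]], [[0, 0, 0.002], [0, 0, 0]], [[0, 0, 0.003], [0, 0, 0]], [[0, 0, 0.004], [0, 0, 0]], [[0, 0, 0.004], [0, 0, 0]]]}}

```text
clock: 7.95
tcp_pos: [0.495, 0.2292, 0.1242]
orientation: [-0.0, 0.858, 0.514, -0.0]
wrist_force: [0.2, -0.8, -0.7]
finger_gap: 0.0322
grip_force: 26.4
```

Call:
{"method": "hand_motion", "body": {"steps": [[[0, 0, 0.001], [0, 0, 0]], [[0, 0, 0.002], [0, 0, 0]], [[0, 0, 0.002], [0, 0, 0]]]}}

```text
clock: 8.32
tcp_pos: [0.495, 0.2291, 0.1222]
orientation: [-0.0, 0.858, 0.514, -0.0]
wrist_force: [0.2, -0.7, -0.7]
finger_gap: 0.0324
grip_force: 26.4
```

Call:
{"method": "hand_motion", "body": {"steps": [[[0, 0, 0.0005], [0, 0, 0]], [[0, 0, 0.001], [0, 0, 0]], [[0, 0, 0.001], [0, 0, 0]]]}}

```text
clock: 8.7
tcp_pos: [0.495, 0.2292, 0.1213]
orientation: [-0.0, 0.858, 0.514, -0.0]
wrist_force: [0.4, -0.0, -0.2]
finger_gap: 0.0322
grip_force: 26.4
```

Call:
{"method": "hand_motion", "body": {"steps": [[[0, 0, 0.0005], [0, 0, 0]], [[0, 0, 0.001], [0, 0, 0]], [[0, 0, 0.001], [0, 0, 0]]]}}

```text
clock: 9.07
tcp_pos: [0.4952, 0.2293, 0.1207]
orientation: [-0.0, 0.858, 0.514, 0.0]
wrist_force: [-1.3, 0.2, 3.0]
finger_gap: 0.0318
grip_force: 26.8
```

Call:
{"method": "hand_motion", "body": {"steps": [[[0, 0, 0.0005], [0, 0, 0]], [[0, 0, 0.001], [0, 0, 0]], [[0, 0, 0.001], [0, 0, 0]]]}}

```text
clock: 9.45
tcp_pos: [0.4954, 0.2295, 0.1205]
orientation: [-0.0, 0.858, 0.514, 0.001]
wrist_force: [-2.4, -0.5, 9.3]
finger_gap: 0.0323
grip_force: 27.4
```

It touched the floor (9 N upward at z ≈ 0.1205, about the expected depth). I ease off and release.

Call:
{"method": "hand_motion", "body": {"steps": [[[0, 0, -0.0007], [0, 0, 0]], [[0, 0, -0.001], [0, 0, 0]]]}}

```text
clock: 9.7
tcp_pos: [0.4952, 0.2293, 0.1207]
orientation: [0.0, 0.858, 0.514, 0.0]
wrist_force: [-1.2, -0.1, 3.3]
finger_gap: 0.0322
grip_force: 26.9
```

Call:
{"method": "hand_motion", "body": {"steps": [[[0, 0, 0], [0, 0, 0]], [[0, 0, 0], [0, 0, 0]], [[0, 0, 0], [0, 0, 0]], [[0, 0, 0], [0, 0, 0]], [[0, 0, 0], [0, 0, 0]]], "jaw": 0.08}}

```text
clock: 10.32
tcp_pos: [0.495, 0.2291, 0.1202]
orientation: [-0.0, 0.858, 0.514, -0.0]
wrist_force: [-0.4, -0.3, -0.5]
finger_gap: 0.0802
grip_force: 0.0
```

Call:
{"method": "hand_motion", "body": {"steps": [[[0, 0, -0.02], [0, 0, 0]], [[0, 0, -0.06], [0, 0, 0]], [[0, 0, -0.1], [0, 0, 0]], [[0, 0, -0.11], [0, 0, 0]], [[0, 0, -0.11], [0, 0, 0]]]}}

```text
clock: 10.95
tcp_pos: [0.4953, 0.2292, 0.2307]
orientation: [0.0, 0.858, 0.514, 0.001]
wrist_force: [-0.5, 1.0, -0.3]
finger_gap: 0.08
grip_force: 0.0
```

```bash
python3 d.py .533 .3045 .2 1.08
python3 - <<'E'
from h import *
S=vision.read_camera("scene")
a=cv2.resize(S["image"][150:260,230:370],None,fx=5,fy=5,interpolation=2)
cv2.imwrite("pics/placed.png",a[:,:,::-1])
print(blob(S,(3,120,60),(22,255,255),(280,150,350,230)))
E
```

```text
tool delta [ 0.0841 -0.0024  0.0307] az -0.492 tcp [0.4953 0.2292 0.2307] tilt [ 1.3e-03  5.0e-04 -1.0e+00] t 10.95 q [ 0.286  0.263 -0.078  1.229  0.     2.349]
turn about tool z -1.572
(array([318.20245399, 198.38650307]), array([312, 191,  13,  15, 163]))
```

View pics/placed.png

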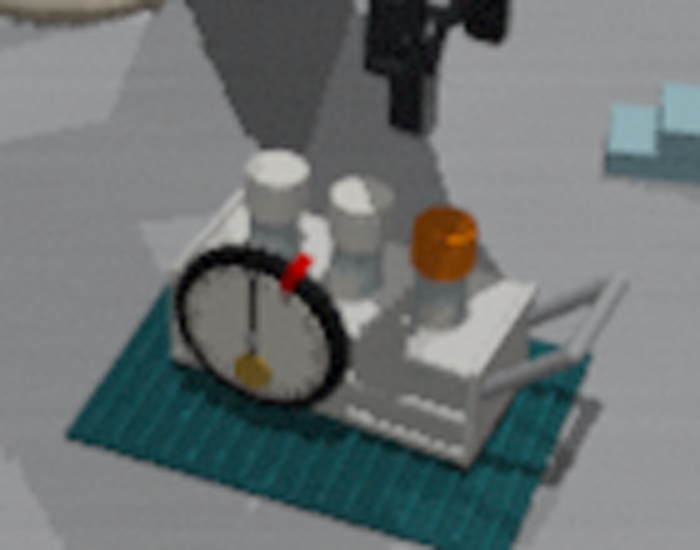

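The orange tube stands in its well (cap at px (318,198), same height as the white ones). The handle is unchanged, so I move above it with a narrower opening.

Call:
{"method": "hand_motion", "body": {"steps": [[[0.01, 0, 0], [0, 0, -0.18]], [[0.025, 0, 0], [0, 0, -0.36]], [[0.04, -0.001, 0], [0, 0, -0.54]], [[0.055, -0.001, 0], [0, 0, -0.72]], [[0.07, -0.002, 0], [0, 0, -0.9]], [[0.084, -0.002, 0], [0, 0, -1.08]], [[0.084, -0.002, 0], [0, 0, -1.26]], [[0.084, -0.002, 0], [0, 0, -1.44]]], "jaw": 0.045}}

```text
clock: 12.0
tcp_pos: [0.532, 0.304, 0.2277]
orientation: [-0.002, 0.303, 0.953, -0.001]
wrist_force: [0.7, 0.1, 0.7]
finger_gap: 0.0449
grip_force: 0.0
```

Call:
{"method": "hand_motion", "body": {"steps": [[[0, 0, 0.015], [0, 0, -0.132]], [[0, 0, 0.03], [0, 0, -0.132]], [[0, 0, 0.03], [0, 0, -0.132]], [[0, 0, 0.03], [0, 0, -0.132]]]}}

```text
clock: 12.5
tcp_pos: [0.5328, 0.3041, 0.2]
orientation: [-0.0, 0.244, 0.97, -0.0]
wrist_force: [-0.4, 0.1, 0.3]
finger_gap: 0.0453
grip_force: 0.0
```

```bash
python3 d.py .533 .3048 .107 1.08
python3 - <<'E'
from h import *
S=vision.read_camera("scene");T=vision.read_camera("top")
a=cv2.resize(S["image"][140:240,290:390],(400,400),interpolation=2);b=cv2.resize(T["image"][160:260,180:280],(400,400),interpolation=2)
cv2.imwrite("pics/handle.png",np.hstack([a,b])[:,:,::-1])
p=env.get_state()["tcp_pos"]
for X in(p+[0,0,-.022],p-[0,0,.1]):print((proj(S,X)-[290,140])*4,(proj(T,X)-[180,160])*4+[400,0])
E
```

```text
tool delta [0.0001 0.0008 0.093 ] az 1.079 tcp [0.5328 0.3041 0.2   ] tilt [-7.e-04 -2.e-04 -1.e+00] t 12.5 q [0.388 0.407 0.051 1.215 0.    0.88 ]
turn about tool z -0.001
[246.03562105 198.09272861] [531.94695028 156.85053149]
[232.82062322 294.98227273] [544.96886489 181.75504211]
```

View pics/handle.png

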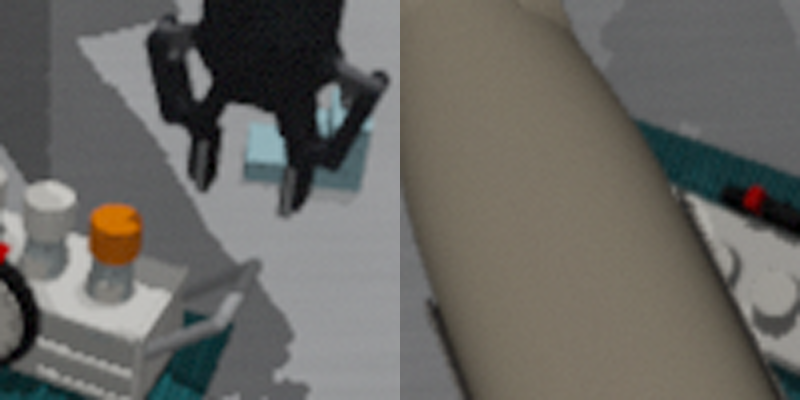

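The bar spans crop (255,265) to (220,320), and the fingers straddle its middle. I descend and grip.

Call:
{"method": "hand_motion", "body": {"steps": [[[0, 0.001, 0.03], [0, 0, 0]], [[0, 0.001, 0.065], [0, 0, 0]], [[0, 0.001, 0.088], [0, 0, 0]], [[0, 0.001, 0.094], [0, 0, 0]], [[0, 0.001, 0.094], [0, 0, 0]]], "jaw": 0.045}}

```text
clock: 13.22
tcp_pos: [0.5338, 0.3052, 0.1069]
orientation: [0.0, 0.243, 0.97, 0.0]
wrist_force: [0.9, 0.9, 0.2]
finger_gap: 0.0449
grip_force: 0.0
```

Call:
{"method": "hand_motion", "body": {"steps": [[[0, 0, 0], [0, 0, 0]], [[0, 0, 0], [0, 0, 0]], [[0, 0, 0], [0, 0, 0]], [[0, 0, 0], [0, 0, 0]], [[0, 0, 0], [0, 0, 0]]], "jaw": 0.0, "force": 30}}

```text
clock: 13.85
tcp_pos: [0.5347, 0.3062, 0.1076]
orientation: [0.001, 0.243, 0.97, 0.002]
wrist_force: [1.8, 5.2, 4.2]
finger_gap: 0.0089
grip_force: 29.6
```

```bash
python3 d.py .533 .3048 .106 1.08
```

```text
tool delta [ 0.0008 -0.002   0.0016] az 1.08 tcp [0.5347 0.3062 0.1076] tilt [ 0.0031  0.0025 -1.    ] t 13.85 q [ 3.890e-01  4.650e-01 -9.400e-02  1.007e+00  1.000e-03  8.800e-01]
turn about tool z 0.0
```

The handle is gripped. I rock along the arc about the heel to a slope of about 0.3, then read the gauge.

Call:
{"method": "hand_motion", "body": {"steps": [[[0, -0.001, -0.003], [0, 0, 0]], [[0, -0.0025, -0.006], [0, 0, 0]], [[0, -0.0045, -0.01], [0, 0, 0]], [[0, -0.0075, -0.016], [0, 0, 0]], [[0, -0.0105, -0.0214], [0, 0, 0]], [[0, -0.0140, -0.027], [0, 0, 0]], [[0, -0.0185, -0.0345], [0, 0, 0]], [[0, -0.0231, -0.0416], [0, 0, 0]]]}}

```text
clock: 14.85
tcp_pos: [0.5236, 0.2856, 0.1488]
orientation: [0.001, 0.243, 0.97, 0.002]
wrist_force: [3.2, 4.9, 1.1]
finger_gap: 0.0091
grip_force: 29.2
```

Call:
{"method": "hand_motion", "body": {"steps": [[[0, -0.003, -0.004], [0, 0, 0]], [[0, -0.007, -0.0095], [0, 0, 0]], [[0, -0.0105, -0.014], [0, 0, 0]], [[0, -0.013, -0.0172], [0, 0, 0]], [[0, -0.0145, -0.0189], [0, 0, 0]], [[0, -0.0145, -0.0189], [0, 0, 0]], [[0, -0.0145, -0.0189], [0, 0, 0]], [[0, -0.0145, -0.0189], [0, 0, 0]]]}}

```text
clock: 15.85
tcp_pos: [0.5169, 0.2728, 0.1676]
orientation: [0.001, 0.243, 0.97, 0.002]
wrist_force: [3.2, 4.3, 1.0]
finger_gap: 0.0087
grip_force: 29.3
```

Call:
{"method": "hand_motion", "body": {"steps": [[[0, 0, 0], [0, 0, 0]], [[0, 0, 0], [0, 0, 0]], [[0, 0, 0], [0, 0, 0]], [[0, 0, 0], [0, 0, 0]], [[0, 0, 0], [0, 0, 0]], [[0, 0, 0], [0, 0, 0]], [[0, 0, 0], [0, 0, 0]], [[0, 0, 0], [0, 0, 0]]]}}

```text
clock: 16.85
tcp_pos: [0.5169, 0.2729, 0.1676]
orientation: [0.001, 0.243, 0.97, 0.001]
wrist_force: [4.1, 5.5, 1.8]
finger_gap: 0.0086
grip_force: 29.3
```

```bash
python3 - <<'E'
from h import *
S=vision.read_camera("scene")
a=cv2.resize(S["image"][150:250,240:360],None,fx=6,fy=6,interpolation=2)
cv2.imwrite("pics/tilt.png",a[:,:,::-1])
E
```

```text
(no output)
```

View pics/tilt.png

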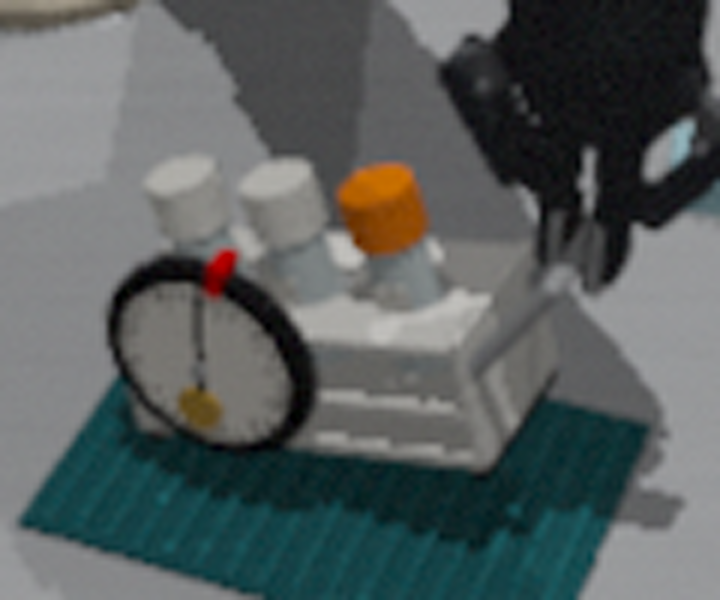

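The slope is about 0.3. The needle runs from crop (202,390) to (198,285), and the red mark from (228,252) to (215,287), still clockwise of the needle. The next step solves the mark angle in the dial plane.

```bash
cat > gauge.py <<'E'
from h import *
from scipy.optimize import least_squares
S=vision.read_camera("scene");s=env.get_state()
yaw=-.491;ex=np.array([np.cos(yaw),np.sin(yaw),0]);ey=np.array([-np.sin(yaw),np.cos(yaw),0]);ez=np.array([0,0,1.])
g=s["tcp_pos"]-[0,0,.003]
a=np.arcsin((g[2]-.0105)/.2383);th=a-np.arctan2(.094,.219)
ry=ey*np.cos(th)+ez*np.sin(th);rz=-ey*np.sin(th)+ez*np.cos(th)
W=lambda x,y,z:g+ex*x+ry*(y-.135)+rz*(z-.100)
print("theta kin",th.round(4),"heel",W(0,-.084,.006).round(4))
im=S["image"];hsv=cv2.cvtColor(im,cv2.COLOR_RGB2HSV)
m=(cv2.inRange(hsv,(0,150,90),(4,255,255))|cv2.inRange(hsv,(172,150,90),(180,255,255)))[150:250,240:320]
v,u=np.nonzero(m);red=np.array([u.mean()+240,v.mean()+150]);print("red px",red.round(2),len(u),"u",u.min()+240,u.max()+240,"v",v.min()+150,v.max()+150)
# dark needle columns in dial face
print("crop coords(6x, o 240,150):")
cr=lambda p:((p-[240,150]+.5)*6).round(0)
for x in(.046,.050,.054,.058,.062):
    c=W(x,-.028,.064);f=lambda t,r:c+r*(ey*np.sin(t)+ez*np.cos(t))
    sol=least_squares(lambda q:proj(S,f(*q))-red,[.1,.045])
    print(x,"axis",cr(proj(S,c)),"tip",cr(proj(S,f(0,.043))),"mark ang from vertical",sol.x[0].round(3),"r",sol.x[1].round(4))
E
python3 gauge.py
```

```text
theta kin 0.2978 heel [0.4312 0.1126 0.0105]
red px [276.   194.68] 22 u 274 278 v 192 198
crop coords(6x, o 240,150):
0.046 axis [222. 352.] tip [220. 277.] mark ang from vertical -0.009 r 0.0459
0.05 axis [218. 357.] tip [215. 282.] mark ang from vertical 0.038 r 0.0497
0.054 axis [213. 363.] tip [211. 287.] mark ang from vertical 0.079 r 0.0537
0.058 axis [209. 368.] tip [206. 293.] mark ang from vertical 0.113 r 0.0577
0.062 axis [204. 374.] tip [202. 298.] mark ang from vertical 0.143 r 0.0618
```

```bash
cat > g2.py <<'E'
from gauge import *
from scipy.spatial.transform import Rotation as Rn
T=vision.read_camera("top")
def red_in(img,box):
    x0,y0,x1,y1=box;h=cv2.cvtColor(img,cv2.COLOR_RGB2HSV)[y0:y1,x0:x1]
    m=cv2.inRange(h,(0,120,70),(5,255,255))|cv2.inRange(h,(170,120,70),(180,255,255));v,u=np.nonzero(m);return np.array([u.mean()+x0,v.mean()+y0]),len(u)
i0=cv2.imread("pics/scene0.png")[:,:,::-1].copy();t0=cv2.imread("pics/top0.png")[:,:,::-1].copy()
a,na=red_in(i0,(270,190,310,230));b,nb=red_in(t0,(255,200,285,220));c,nc=red_in(S["image"],(260,180,300,210))
print(a,na,b,nb,c,nc)
p=[0.4693,0.1828,0.007,-0.4902,-0.0343];RA=Rn.from_euler("zx",p[3:])
X=tri([(S,a),(T,b)]);L=RA.inv().apply(X-p[:3]);print("mark in rack frame",(L*1e3).round(1),"beta",np.arctan2(L[1]+.028,L[2]-.064),"r",np.hypot(L[1]+.028,L[2]-.064))
def res(q):
    be,x,r,ox,oy,ax,ay=q
    M=np.array([x,-.028+r*np.sin(be),.064+r*np.cos(be)])
    A=RA.apply(M)+p[:3]
    return np.hstack([(proj(S,A)-a-[ax,ay])/.4,(proj(T,A)-b)/.4,(proj(S,W(*M))-c-[ox,oy])/.4,np.array([ox,oy,ax,ay])/.8,(x-.056)/.004,(r-.045)/.002])
q=least_squares(res,[.4,.056,.045,0,0,0,0]);print("beta",q.x.round(4));print("sd",np.sqrt(np.diag(np.linalg.inv(q.jac.T@q.jac))).round(3),q.fun.round(1))
E
python3 g2.py
```

```text
theta kin 0.2977 heel [0.4312 0.1125 0.0105]
red px [276.   194.68] 22 u 274 278 v 192 198
crop coords(6x, o 240,150):
0.046 axis [222. 352.] tip [220. 277.] mark ang from vertical -0.008 r 0.0459
0.05 axis [218. 357.] tip [215. 282.] mark ang from vertical 0.039 r 0.0498
0.054 axis [213. 363.] tip [211. 287.] mark ang from vertical 0.079 r 0.0537
0.058 axis [209. 368.] tip [206. 293.] mark ang from vertical 0.114 r 0.0577
0.062 axis [204. 374.] tip [202. 298.] mark ang from vertical 0.144 r 0.0618
[288.44827586 204.13793103] 29 [268.13636364 208.63636364] 22 [275.86206897 195.17241379] 29
mark in rack frame [ 54.1  -6.9 109.5] beta 0.43479476042051896 r 0.050131825499784226
beta [0.4355 0.0539 0.0489 0.8483 1.0454 0.1149 0.1818]
sd [0.023 0.001 0.001 0.479 0.545 0.46  0.545] [ 0.1  0.1  1.   0.5  0.5  0.7  1.1  1.3  0.1  0.2 -0.5  2. ]
```

The mark comes out at about 0.435 rad, needing another 0.13 rad or so. I rock on to 0.43, let the pointer settle, and check.

Call:
{"method": "hand_motion", "body": {"steps": [[[0, -0.001, -0.0012], [0, 0, 0]], [[0, -0.0036, -0.0041], [0, 0, 0]], [[0, -0.007, -0.0079], [0, 0, 0]], [[0, -0.0106, -0.0117], [0, 0, 0]], [[0, -0.0146, -0.0156], [0, 0, 0]], [[0, -0.018, -0.0189], [0, 0, 0]], [[0, -0.0206, -0.0214], [0, 0, 0]], [[0, -0.0218, -0.0225], [0, 0, 0]]]}}

```text
clock: 18.05
tcp_pos: [0.5068, 0.2535, 0.1905]
orientation: [0.001, 0.243, 0.97, 0.002]
wrist_force: [4.0, 3.9, 2.7]
finger_gap: 0.0087
grip_force: 29.3
```

Call:
{"method": "hand_motion", "body": {"steps": [[[0, 0, 0], [0, 0, 0]], [[0, 0, 0], [0, 0, 0]], [[0, 0, 0], [0, 0, 0]], [[0, 0, 0], [0, 0, 0]], [[0, 0, 0], [0, 0, 0]], [[0, 0, 0], [0, 0, 0]], [[0, 0, 0], [0, 0, 0]], [[0, 0, 0], [0, 0, 0]]]}}

```text
clock: 19.05
tcp_pos: [0.5069, 0.2536, 0.1904]
orientation: [0.001, 0.243, 0.97, 0.002]
wrist_force: [2.4, 4.3, 3.1]
finger_gap: 0.0088
grip_force: 29.3
```

Call:
{"method": "hand_motion", "body": {"steps": [[[0, 0, 0], [0, 0, 0]], [[0, 0, 0], [0, 0, 0]], [[0, 0, 0], [0, 0, 0]], [[0, 0, 0], [0, 0, 0]], [[0, 0, 0], [0, 0, 0]], [[0, 0, 0], [0, 0, 0]], [[0, 0, 0], [0, 0, 0]], [[0, 0, 0], [0, 0, 0]]]}}

```text
clock: 20.05
tcp_pos: [0.5069, 0.2536, 0.1904]
orientation: [0.001, 0.243, 0.97, 0.002]
wrist_force: [3.7, 4.4, 2.9]
finger_gap: 0.0088
grip_force: 29.3
```

```bash
python3 g2.py
python3 - <<'E'
from h import *
S=vision.read_camera("scene");cv2.imwrite("pics/s2.png",S["image"][:,:,::-1])
cv2.imwrite("pics/tilt2.png",cv2.resize(S["image"][165:255,240:340],None,fx=6,fy=6,interpolation=2)[:,:,::-1])
E
```

```text
theta kin 0.4311 heel [0.4316 0.1128 0.0105]
red px [270.14 191.36] 22 u 268 272 v 188 195
crop coords(6x, o 240,150):
0.046 axis [203. 338.] tip [200. 263.] mark ang from vertical -0.168 r 0.0471
0.05 axis [198. 344.] tip [195. 268.] mark ang from vertical -0.108 r 0.0505
0.054 axis [194. 349.] tip [191. 273.] mark ang from vertical -0.056 r 0.0541
0.058 axis [189. 354.] tip [186. 279.] mark ang from vertical -0.011 r 0.0578
0.062 axis [185. 360.] tip [182. 284.] mark ang from vertical 0.029 r 0.0616
[288.44827586 204.13793103] 29 [268.13636364 208.63636364] 22 [270.03030303 191.33333333] 33
mark in rack frame [ 54.1  -6.9 109.5] beta 0.43479476042051896 r 0.050131825499784226
beta [ 0.4286  0.0538  0.0495  0.9679  1.3415  0.1226 -0.0089]
sd [0.023 0.001 0.001 0.489 0.539 0.46  0.545] [ 0.1 -0.   1.   0.5  0.6  0.8  1.2  1.7  0.2 -0.  -0.6  2.3]
```

View pics/tilt2.png

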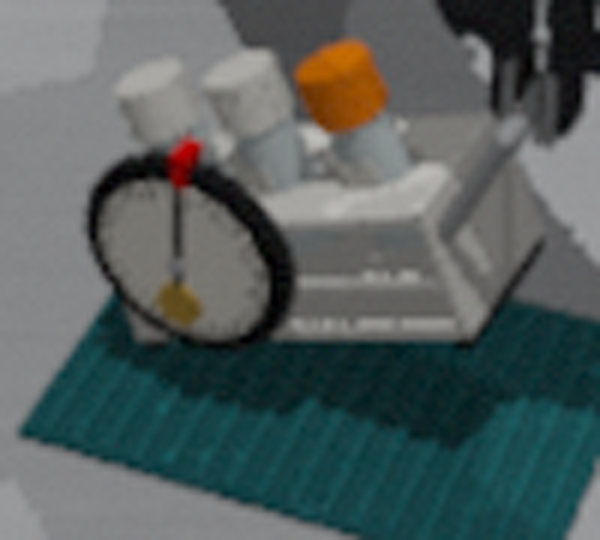

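The needle is now at crop column 178, tip at row 190, and the red mark sits directly over its tip at (181,178). I do a sub-pixel check of the needle and mark columns.

```bash
python3 - <<'E'
from h import *
im=cv2.imread("pics/s2.png")[:,:,::-1].astype(float)
for r in range(186,212):
    g=im[r,262:278];red=np.clip(g[:,0]-g[:,1:].mean(1)-15,0,None);br=g.mean(1)
    w=np.clip(150-br[4:11],0,None) if r>197 else None
    o=f"red {red.sum():.0f} c {262+(red*np.arange(16)).sum()/red.sum():.2f}" if red.sum()>40 else ""
    print(r,o,br.astype(int).tolist())
S=vision.read_camera("scene")
# mean of 6 frames not needed; direction of vertical & rack x in px
import numpy as np
yaw=-.491;ex=np.array([np.cos(yaw),np.sin(yaw),0]);ey=np.array([-np.sin(yaw),np.cos(yaw),0])
c=np.array([.46,.13,.09])
for n,d in(("up43",[0,0,.043]),("x8",ex*.008),("y3.5",ey*.0035)):print(n,(proj(S,c+d)-proj(S,c)).round(2))
E
```

```text
186  [99, 112, 122, 129, 134, 140, 138, 138, 138, 119, 122, 128, 131, 140, 134, 115]
187  [105, 105, 119, 128, 132, 139, 134, 119, 122, 107, 120, 131, 132, 146, 153, 145]
188 red 242 c 271.19 [123, 114, 112, 118, 118, 119, 115, 101, 98, 98, 113, 121, 127, 146, 164, 161]
189 red 556 c 271.09 [133, 125, 107, 89, 89, 90, 98, 98, 84, 59, 56, 94, 112, 126, 153, 165]
190 red 632 c 270.47 [110, 103, 74, 49, 52, 63, 85, 78, 59, 56, 47, 84, 105, 109, 144, 154]
191 red 584 c 270.00 [51, 53, 19, 20, 25, 27, 45, 49, 52, 53, 39, 76, 95, 99, 120, 123]
192 red 396 c 269.83 [15, 18, 14, 14, 17, 20, 30, 39, 40, 44, 31, 51, 64, 63, 84, 103]
193 red 301 c 269.53 [13, 6, 9, 14, 6, 13, 33, 42, 35, 28, 25, 28, 23, 26, 61, 96]
194 red 279 c 269.38 [14, 4, 26, 38, 22, 16, 35, 42, 37, 31, 12, 19, 15, 22, 28, 57]
195 red 241 c 269.65 [74, 91, 77, 89, 85, 75, 64, 38, 36, 25, 13, 11, 17, 22, 22, 21]
196 red 73 c 269.64 [100, 106, 97, 97, 110, 102, 90, 56, 80, 93, 83, 21, 4, 12, 17, 17]
197  [102, 94, 100, 88, 113, 110, 95, 55, 89, 108, 115, 93, 53, 15, 13, 15]
198  [111, 108, 110, 105, 116, 117, 95, 53, 84, 102
[... 461 characters left out ...]
15, 117, 116, 96, 46, 88, 117, 118, 116, 115, 117, 116, 115]
205  [116, 116, 115, 116, 116, 119, 96, 44, 88, 116, 115, 115, 116, 116, 116, 116]
206  [117, 117, 116, 116, 117, 118, 100, 53, 86, 116, 117, 115, 115, 117, 116, 117]
207  [115, 115, 116, 117, 116, 117, 99, 60, 87, 116, 114, 116, 117, 115, 115, 117]
208  [116, 116, 116, 117, 115, 113, 100, 91, 106, 114, 117, 117, 115, 118, 118, 116]
209  [117, 115, 117, 116, 117, 111, 98, 97, 105, 112, 116, 114, 116, 118, 115, 116]
210  [116, 116, 115, 117, 116, 113, 99, 80, 91, 115, 116, 116, 119, 116, 117, 116]
211  [115, 115, 117, 116, 116, 115, 98, 62, 85, 117, 117, 117, 117, 118, 115, 117]
up43 [ -0.28 -12.61]
x8 [-1.43  1.72]
y3.5 [1.15 0.39]
```

The needle is at column 269.05 and the mark's front-face centre at about 269.6, roughly 0.03 rad short. One small trim.

Call:
{"method": "hand_motion", "body": {"steps": [[[0, -0.001, -0.0009], [0, 0, 0]], [[0, -0.0025, -0.0022], [0, 0, 0]], [[0, -0.004, -0.0035], [0, 0, 0]], [[0, -0.0045, -0.0039], [0, 0, 0]], [[0, -0.0045, -0.0039], [0, 0, 0]], [[0, -0.0045, -0.0039], [0, 0, 0]], [[0, -0.0045, -0.0039], [0, 0, 0]], [[0, -0.0045, -0.0039], [0, 0, 0]]]}}

```text
clock: 21.25
tcp_pos: [0.5048, 0.2497, 0.1944]
orientation: [0.002, 0.243, 0.97, 0.002]
wrist_force: [4.4, 4.7, 3.5]
finger_gap: 0.009
grip_force: 29.3
```

Call:
{"method": "hand_motion", "body": {"steps": [[[0, 0, 0], [0, 0, 0]], [[0, 0, 0], [0, 0, 0]], [[0, 0, 0], [0, 0, 0]], [[0, 0, 0], [0, 0, 0]], [[0, 0, 0], [0, 0, 0]], [[0, 0, 0], [0, 0, 0]], [[0, 0, 0], [0, 0, 0]], [[0, 0, 0], [0, 0, 0]]]}}

```text
clock: 22.25
tcp_pos: [0.5048, 0.2497, 0.1944]
orientation: [0.002, 0.243, 0.97, 0.002]
wrist_force: [3.6, 5.1, 3.9]
finger_gap: 0.0087
grip_force: 29.3
```

Call:
{"method": "hand_motion", "body": {"steps": [[[0, 0, 0], [0, 0, 0]], [[0, 0, 0], [0, 0, 0]], [[0, 0, 0], [0, 0, 0]], [[0, 0, 0], [0, 0, 0]], [[0, 0, 0], [0, 0, 0]], [[0, 0, 0], [0, 0, 0]], [[0, 0, 0], [0, 0, 0]], [[0, 0, 0], [0, 0, 0]]]}}

```text
clock: 23.25
tcp_pos: [0.5048, 0.2497, 0.1945]
orientation: [0.002, 0.243, 0.97, 0.002]
wrist_force: [2.8, 4.4, 4.1]
finger_gap: 0.0085
grip_force: 29.3
```

```bash
python3 g2.py | grep -E "theta|^beta"
python3 - <<'E'
from h import *
S=vision.read_camera("scene");im=S["image"].astype(float);cv2.imwrite("pics/s3.png",S["image"][:,:,::-1])
for r in range(184,204):
    g=im[r,260:277];red=np.clip(g[:,0]-g[:,1:].mean(1)-15,0,None)
    print(r,f"{260+(red*np.arange(17)).sum()/red.sum():.2f}" if red.sum()>40 else "",g.mean(1).astype(int).tolist())
E
```

```text
theta kin 0.4569 heel [0.4317 0.1129 0.0105]
beta [0.4313 0.0538 0.0494 0.9861 1.173  0.1207 0.0642]
184  [108, 108, 119, 126, 133, 137, 141, 145, 146, 143, 141, 141, 128, 128, 131, 115, 111]
185  [125, 110, 114, 124, 131, 137, 141, 143, 146, 149, 141, 118, 113, 129, 133, 124, 111]
186  [134, 127, 115, 120, 130, 134, 139, 143, 143, 137, 127, 120, 122, 128, 135, 139, 124]
187 269.97 [136, 130, 113, 112, 125, 132, 135, 129, 120, 111, 107, 123, 122, 116, 139, 158, 152]
188 269.93 [135, 129, 113, 109, 113, 117, 116, 103, 93, 81, 58, 87, 99, 101, 129, 153, 162]
189 269.55 [130, 122, 111, 95, 83, 75, 81, 91, 80, 59, 57, 49, 76, 91, 109, 145
[... 471 characters left out ...]
1, 15, 16, 13]
196  [91, 104, 112, 109, 104, 110, 103, 93, 48, 67, 91, 105, 79, 25, 9, 14, 19]
197  [107, 104, 116, 117, 112, 110, 116, 97, 44, 68, 101, 125, 111, 78, 55, 12, 11]
198  [97, 105, 117, 116, 111, 111, 118, 100, 54, 67, 96, 113, 107, 107, 84, 56, 33]
199  [90, 112, 118, 117, 115, 116, 115, 102, 59, 77, 110, 114, 109, 109, 96, 97, 88]
200  [104, 115, 115, 117, 117, 118, 115, 99, 56, 82, 117, 116, 115, 112, 105, 110, 108]
201  [112, 115, 115, 117, 116, 114, 115, 102, 54, 80, 114, 117, 117, 117, 116, 107, 90]
202  [115, 115, 117, 116, 118, 116, 115, 101, 58, 80, 116, 116, 117, 117, 116, 109, 95]
203  [115, 116, 115, 116, 117, 117, 115, 101, 57, 80, 117, 116, 114, 116, 117, 117, 114]
```

```bash
python3 -c "
from workcell import env, vision
print(env.hand_in())"
```

```text
the job is handed in; nothing more can be done
None
```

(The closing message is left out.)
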